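# Stir the small beads through the sieve

## Robot

A 6-joint arm with a two-finger parallel gripper is mounted at the origin on the work surface. World frame = base frame: x ahead of the robot, y to its left, z up, the work surface at z = 0. Lengths are in mm, angles in rad, forces in N, time in s.
With the tool pointing down it reaches from about 275 to 750 mm from the base axis. Payload 10.2 kg.
Tool frame: the origin (TCP) lies midway between the tips of the shut fingers; the grasp point (between the pads) lies 19 mm behind it; z points along the fingers, y is the line along which they close (so a half turn about z gives the same grasp; the last joint's range is limited). The gripper opens to 85 mm and grips with 20 to 120 N. Pads are 22 mm wide; open, the fingers measure 114 mm over their backs; the gripper's body (76 mm by 85 mm) begins 54 mm behind the grasp point. The pads swing forward as they close: fully open they stand 13 mm farther back than shut.
Start: joints at [0.997, 0.313, 1.498, -0, 1.331, -0.223], TCP at [180.429, 493.028, 231.294] pointing down, gripper open.
Joint ranges: [-2.94, 2.94], [-0.97, 2.17], [0.19, 2.56], [-1.23, 4.37], [0.02, 3.11], [-2.88, 2.88]. Speed limits (rad/s): [2.39, 2.39, 3.01, 3.14, 3.14, 3.14].

## Interface

Orientations are given as a unit quaternion [w, x, y, z].
In Python, from rig import ctrl gives the robot as it stands.
- The arm moves only by the tool arm_command, never from a script. Its argument "increments" is a list of rows, each an object with "dr": the turn, a rotation vector about the tool's x, y, z in units of pi/4 rad (1.0 is pi/4 rad), a list of three; "offset": the shift along the tool's x, y, z in units of 120 mm (1.0 is 120 mm), a list of three; "hand": the opening, from -1 (shut) to 1 (fully open). A call has 1 to 8 rows; each row shifts and turns the commanded pose from where the row before left it, along the tool's axes as they then stand; what a row does not reach is not made up. A row lasts 1/10 s, in which the tool goes at most 50 mm and 8.59 degrees, less where a joint would pass 70% of its speed; a pose out of reach is approached as far as the arm can. A call with a number of a shift or a turn outside -1 to 1 is refused whole. A call with a gripper value outside its range is refused whole. The fingers move at their own pace and stop on an object; "grip_force" is the grip in N (left out, the last holds). Time passes only in rows, so rows that do not move let the fingers close. It gives the time, the measured TCP pose, the force, the opening and the grip force at its end, in the units of the state.
- ctrl.sense(): the state, without advancing time (a new reading comes with each control period).
- ctrl.capture(name): name is "side" or "top"; returns the picture (480x640x3 uint8, red, green, blue); there is no depth.
- ctrl.camera_info(name): a dict with "K" (3x3 intrinsics, pixels), "R" (3x3) and "t" (3): a world point X has camera coordinates R X + t. Camera axes: x right, y down, z forward; pixel columns grow to the right and rows downward; lengths in mm; the calibration is good to about 2 mm. A picture is of the moment at which its call begins. camera_info takes no time and is no camera call.
- ctrl.finish_job(): hands the job in; it is judged then, once.
The state is a dict: "time_s": time; "joints": joint angles; "dq": joint speeds; "tau": joint torques, N m; "eef_pos": TCP position; "ee_rot": TCP orientation; "force": force on the tool from outside, world axes, zero at the start; "wrist_torque": the same for the moment, N m; "grip_width": opening from 0.0 (shut) to 1.0 (fully open); "grip_force": force on a finger pad.
Only numpy, scipy, OpenCV 4.12 (cv2) and the standard library are available. Lean on these libraries where they do the work, as an engineer would, in place of code of your own. Each camera call takes 0.05 s, during which the arm holds its last target. There are 200 camera calls.

## Task

Take the blue-handled rod from its leaning rest and stir the beads in the sieve with it, reaching in under the wire rack, until all three small red beads have dropped through the holes into the tray below and only the three big cream beads are left in the sieve. Move the beads only with the rod, never with the gripper, then lay the rod back home in its rest and leave everything else on the bench where it stands.

Things in the scene. Friction and masses are not known exactly. Their poses are not given: they have to be found in the camera images.
- sieve: Fixed sieve stand; origin on the bench under its centre, x away from the robot at yaw 0, z up. A square tin plate (196 mm, top 56 mm above the bench, 6 mm thick) with three round holes and a round copper rim 26 mm high (inner radius 82 mm) that holds the beads; below it a 200 mm square catch tray, 36 mm high. A wire rack stands over its back part (see rack_front).
- sieve_floor (a point): centre of the sieve's upper floor surface, 56 mm above the bench; axes as the sieve
- rack_front (a point): middle of the front wire of the rack, a grille of 3 to 6 mm wires 20 mm apart, 198 mm above the bench; axes as the sieve, whose centre lies 12 mm behind (+x). It reaches 93 mm to each side and 127 mm back (+x), on posts at the two back corners. Its front and sides are open, so the rod gets under it leaning towards -x.
- rest_foot (a point): where the centre of the rod's foot belongs in the rest, at the foot stop, 35 mm above the bench
- rest_handle (a point): where the point rod_handle belongs when the rod lies home in the rest (211 mm above the bench)
- rest: Fixed dark wooden rod rest; origin on the bench, x away from the robot at yaw 0. An open 90 degree V trough 140 mm long (40 mm wide at its mouth), leaning 35 degrees from vertical, its top end towards -x of this frame, with a flat stop at its foot; the V opens upwards and to +x. Base 150 x 80 mm.
- rod: Stirring rod, about 120 g: steel shaft 12 mm in diameter, 160 mm long, then a square blue handle 18 x 18 mm reaching from 160 to 250 mm from the foot. Origin at the centre of its foot, z along the rod towards the handle, x and y square to the handle's faces. At the start it leans in the rest with its handle clear above the trough (y level).
- rod_tip (a point): centre of the rod's foot (the stirring end)
- rod_handle (a point): on the rod's axis, 215 mm from its foot, in the upper middle of the blue handle (35 mm below its end): the place to grip
- hole0 (a point): centre of one of the three 33 mm holes, at the upper floor surface (64 mm from the sieve's centre, near the rim)
- hole1 (a point): centre of one of the three 33 mm holes, at the upper floor surface (64 mm from the sieve's centre, near the rim)
- hole2 (a point): centre of one of the three 33 mm holes, at the upper floor surface (64 mm from the sieve's centre, near the rim)
- small0: small red bead: upright round disc 22 mm in diameter, 16 mm high; origin at the centre of its underside. It fits through the holes.
- small1: small red bead: upright round disc 22 mm in diameter, 16 mm high; origin at the centre of its underside. It fits through the holes.
- small2: small red bead: upright round disc 22 mm in diameter, 16 mm high; origin at the centre of its underside. It fits through the holes.
- big0: big cream bead: upright round disc 38 mm in diameter, 18 mm high; origin at the centre of its underside. Too big for the holes.
- big1: big cream bead: upright round disc 38 mm in diameter, 18 mm high; origin at the centre of its underside. Too big for the holes.
- big2: big cream bead: upright round disc 38 mm in diameter, 18 mm high; origin at the centre of its underside. Too big for the holes.
- weight_a: bystander: hexagonal iron weight, 48 mm over corners, 42 mm high; origin under its centre
- weight_b: bystander: hexagonal iron weight, 48 mm over corners, 42 mm high; origin under its centre
- pulley: bystander: cream bakelite pulley lying flat, 56 mm in diameter, 22 mm high; origin under its centre
- bob: bystander: brass cone pendulum bob standing on its base, 44 mm in diameter, 56 mm high; origin under its centre
- stopper: bystander: frosted glass stopper, 38 mm in diameter, 40 mm high; origin under its centre
Mind the look-alikes: they are no part of the job. What is shaped like the big2 but green is not meant.

How it is judged (in metres and radians):
On the way, in this order (a step that is already met when the one before it is completed fails the run):
1. the rod's foot is down among the beads in the sieve (horizontal distance between rod_tip and sieve_floor below 0.082 m and z of rod_tip in the frame of sieve_floor below 0.014 m), for 0.05 s.
2. all three small beads are through the floor, all three big beads still in the sieve (z of each of small0, small1, small2 in the frame of sieve_floor below -0.022 m and horizontal distance between each of small0, small1, small2 and sieve_floor below 0.14 m and z of big0 in the frame of sieve_floor between -0.006 and 0.03 m and horizontal distance between each of big0, big1, big2 and sieve_floor below 0.08 m and z of big1 in the frame of sieve_floor between -0.006 and 0.03 m and z of big2 in the frame of sieve_floor between -0.006 and 0.03 m), for 0.2 s.
At the end, for the whole second after the job is handed in: All three small beads lie below the sieve's floor in the tray (more than 22 mm below the floor's top, within 140 mm of its centre), all three big beads on the sieve inside its rim, and the rod lies at rest in the V of its rest, foot and handle points within 25 mm of their places (all of step 2 and distance between rod_tip and rest_foot below 0.025 m and distance between rod_handle and rest_handle below 0.025 m and linear speed of rod below 0.02 m/s); the robot touches nothing.
It fails at once if the gripper touches a bead (contact force between any of small0, small1, small2, big0, big1, big2 and the arm above 0.3 N or contact force between any of small0, small1, small2, big0, big1, big2 and the fingers above 0.3 N).
It fails at once if a bead has left the sieve over its rim (horizontal distance between any of small0, small1, small2, big0, big1, big2 and sieve_floor above 0.15 m).
It fails at once if a bystander (weights, pulley, bob, stopper) is moved by more than 30 mm (distance of any of weight_a, weight_b, pulley, bob, stopper from where it was at the start of the episode above 0.03 m).
It also fails if it takes over 72 s, if anything falls off the work surface, if the arm or the gripper's body presses on something with over 40 N, if the wrist force passes 120 N, or if a joint passes its speed limit or range.

## Working session

There is one attempt and no reset: what is moved stays moved. The work goes in short steps, Python scripts to look and compute and a tool call to move; the robot and the scene stay as the last step left them, time stands still between calls to the robot, and variables do not carry over. Pictures are saved under pics/ and viewed, at most 10 in all, crops included, and the job is handed in when it is done.

Besides the shell and the picture viewer there is one more tool, called after "Request:" by a JSON object that holds its "op" and its "data". arm_command: Moves the arm, as the interface text tells. Shifts and turns lie within -1 to 1; 1 stands for 120 mm of shift or pi/4 rad of turn. Its arguments: {"type":"object","properties":{"increments":{"type":"array"},"grip_force":{"type":"number"}},"required":["increments"]}

```bash
mkdir -p pics; ls; python3 - <<'E'
from rig import ctrl
import cv2, json
for n in("side","top"):
    im=ctrl.capture(n); cv2.imwrite(f"pics/{n}0.png",im[:,:,::-1])
    c=ctrl.camera_info(n); print(n,c)
s=ctrl.sense(); print(s)
E
```

```text
pics
side {'K': array([[608.23069789,   0.        , 316.2290875 ],
       [  0.        , 608.23069789, 243.05003683],
       [  0.        ,   0.        ,   1.        ]]), 'R': array([[ 0.79572462, -0.60563839,  0.00494701],
       [-0.44779851, -0.59380532, -0.66848465],
       [ 0.40779753,  0.52971443, -0.74370948]]), 't': array([-440.97588088,  364.24195411, 1148.17596532])}
top {'K': array([[487.81547947,   0.        , 326.88694741],
       [  0.        , 487.81547947, 237.73097887],
       [  0.        ,   0.        ,   1.        ]]), 'R': array([[-0.00512246, -0.99997906,  0.00395369],
       [-0.97979778,  0.00422853, -0.19994605],
       [ 0.19992514, -0.00489804, -0.97979893]]), 't': array([  39.15671686,  586.99311763, 1202.71253369])}
{'time_s': 0.1, 'joints': array([ 9.96603757e-01,  3.13376122e-01,  1.49834999e+00,  1.48951053e-05,
        1.33101417e+00, -2.23396379e-01]), 'dq': array([-0.00016193, -0.00130273, -0.00435572, -0.00118808, -0.00105677,
       -0.00096891]), 'tau': array([ 4.42374105e-03, -4.12904978e+01, -2.60140693e+01, -4.64138884e-05,
        3.06450784e-03, -1.77402745e-05]), 'eef_pos': array([180.29256135, 492.82791198, 230.80566433]), 'ee_rot': array([-2.29483995e-04,  1.74501856e-01,  9.84656678e-01, -5.25982040e-04]), 'force': array([-0.27182379, -0.26195302,  0.29110991]), 'wrist_torque': array([0.02342349, 0.040172  , 0.03836355]), 'grip_force': 0.0, 'grip_width': 0.9973076583380636}
```

View pics/side0.png

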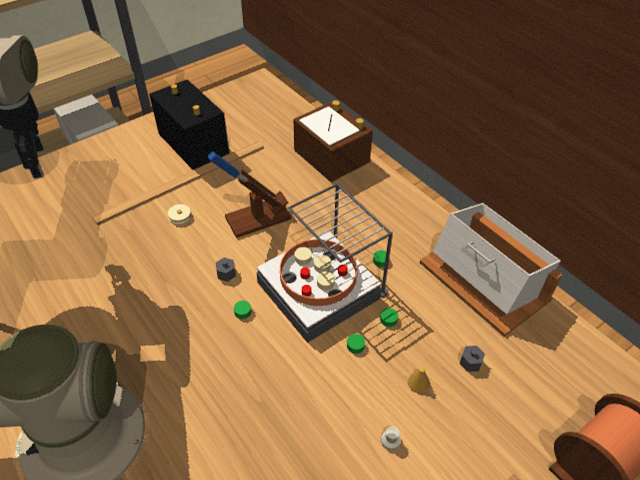

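View pics/top0.png

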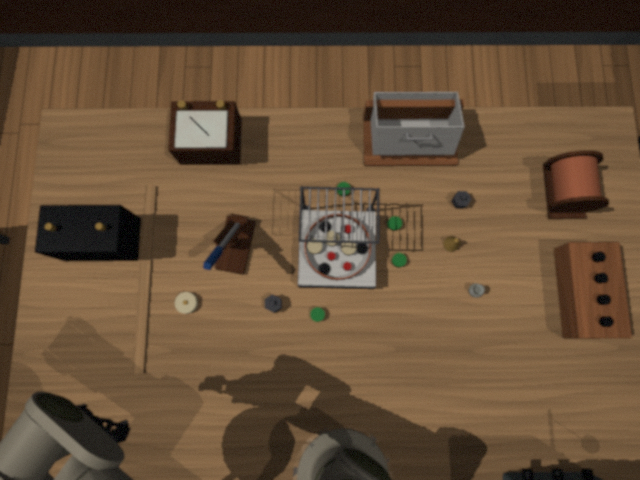

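The side view shows the blue-handled rod at (225,165) leaning in the rest, and the sieve at (318,270) with red beads at (305,272), (343,269) and (307,290). The green discs at (243,310), (356,343), (389,317) and (381,258) are look-alikes. The blue handle is the only one of its kind; in the top view it is at (212,257).

Next is one composite of close crops.

```bash
python3 - <<'E'
import cv2, numpy as np
s=cv2.imread("pics/side0.png"); t=cv2.imread("pics/top0.png")
def c(im,x,y,w,h,f): return cv2.resize(im[y:y+h,x:x+w],None,fx=f,fy=f,interpolation=cv2.INTER_CUBIC)
g=lambda im:np.clip(im.astype(float)*1.6,0,255).astype(np.uint8)
a=c(s,252,225,133,100,3); b=c(g(t),290,180,100,120,3)
A=c(s,200,140,100,100,3); B=c(g(t),190,205,100,80,3)
out=np.zeros((600,800,3),np.uint8)
# side sieve x4: 400x300 ; 
out[:300,:399]=a[:300]; out[:360,410:710]=b; out[300:600,:300]=A; out[360:600,410:710]=B
cv2.imwrite("pics/comp0.png",out)
E
```

```text
(no output)
```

View pics/comp0.png

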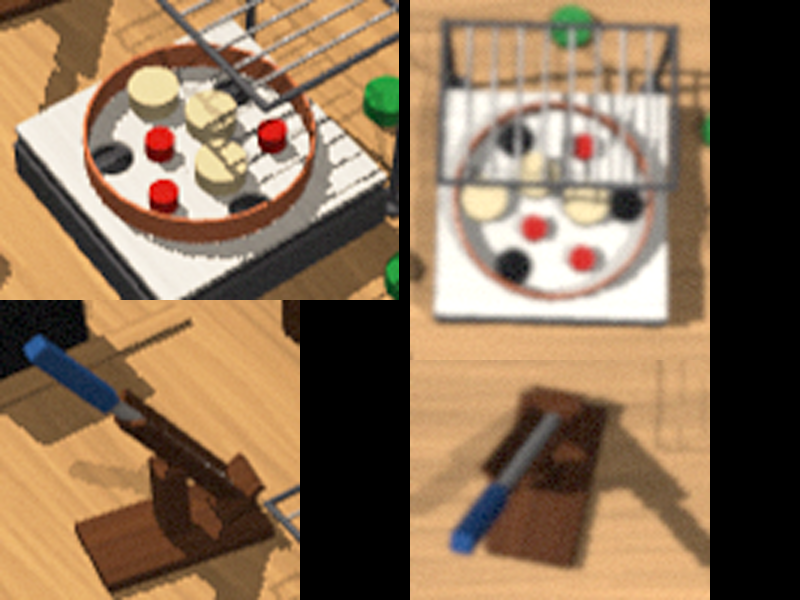

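```bash
cat > h.py <<'E'
import numpy as np
from rig import ctrl
C={n:ctrl.camera_info(n) for n in("side","top")}
def ray(n,u,v):
    c=C[n];d=c["R"].T@np.linalg.inv(c["K"])@[u,v,1];o=-c["R"].T@c["t"];return o,d/np.linalg.norm(d)
def onz(n,u,v,z):
    o,d=ray(n,u,v);return (o+d*(z-o[2])/d[2])[:2]
def tri(ps,pt):
    A=np.zeros((3,3));b=np.zeros(3)
    for n,p in(("side",ps),("top",pt)):
        o,d=ray(n,*p);M=np.eye(3)-np.outer(d,d);A+=M;b+=M@o
    return np.linalg.solve(A,b)
def proj(n,X):
    c=C[n];p=c["K"]@(c["R"]@np.array(X)+c["t"]);return p[:2]/p[2]
E
python3 - <<'E'
from h import *
np.set_printoptions(precision=1,suppress=True)
def s(l,z):
    for p in l: print(p,z,onz("side",252+p[0]/3,225+p[1]/3,z))
def t(l,z):
    for p in l: print(p,z,onz("top",290+(p[0]-410)/3,180+p[1]/3,z))
print("plate");t([(437,318),(667,318),(668,92),(447,90)],56);s([(17,128),(395,180)],56)
print("holes");t([(515,138),(627,205),(513,265)],54);s([(240,90),(250,207),(110,158)],54)
print("red");t([(584,146),(535,228),(582,259)],72);s([(272,129),(160,135),(164,187)],72)
print("big");t([(484,200),(540,172),(588,203)],74);s([(153,85),(211,109),(221,158)],74)
print("rack");t([(440,187),(675,187)],198); print("rim");t([(455,200),(652,200),(553,103),(553,298)],82)
print("rod end",tri((212,155.3),(207.3,267)),"lower",tri((238.3,176),(220,247.7)))
print("base");[print(onz("side",*p,10)) for p in((226,215.7),(236.7,236.7),(290.7,220))]
[print(onz("top",*p,10)) for p in((215.7,269),(245.7,274),(255.7,218.3),(228.3,214.3))]
E
```

```text
plate
(437, 318) 56 [462.9 107.9]
(667, 318) 56 [462. -87.]
(668, 92) 56 [659.8 -92.9]
(447, 90) 56 [662.4 100.4]
(17, 128) 56 [469.4 104.2]
(395, 180) 56 [ 660.8 -101.5]
holes
(515, 138) 54 [619.5  41.1]
(627, 205) 54 [559.8 -55.2]
(513, 265) 54 [508.2  43.3]
(240, 90) 54 [625.6  35.1]
(250, 207) 54 [562.7 -56.2]
(110, 158) 54 [508.8  40.8]
red
(584, 146) 72 [608.1 -17.9]
(535, 228) 72 [537.1  24.5]
(582, 259) 72 [510.5 -14.9]
(272, 129) 72 [611.  -20.5]
(160, 135) 72 [542.3  24.3]
(164, 187) 72 [516.1 -15.8]
big
(484, 200) 74 [561.1  67.7]
(540, 172) 74 [585.1  20. ]
(588, 203) 74 [558.1 -20.6]
(153, 85) 74 [565.8  64.7]
(211, 109) 74 [586.   20.2]
(221, 158) 74 [563.6 -20.7]
rack
(440, 187) 198 [548.4  98.7]
(675, 187) 198 [547.6 -80.8]
rim
(455, 200) 82 [559.7  92. ]
(652, 200) 82 [559.  -74.2]
(553, 103) 82 [643.6   8.5]
(553, 298) 82 [476.4  10.1]
rod end [489.3 297.4 238.6] lower [545.9 290.7 153.2]
base
[518.4 326.7]
[501.5 249.9]
[639.2 216.9]
[513.8 331.5]
[500.1 251.6]
[651.8 228.8]
[663.3 303.4]
```

```bash
cat >> h.py <<'E'
from scipy.spatial.transform import Rotation as Ro
np.set_printoptions(precision=3,suppress=True)
def state():
    s=ctrl.sense();q=s["ee_rot"];return s,s["eef_pos"],Ro.from_quat([q[1],q[2],q[3],q[0]])
def toolR(az,a):
    "tool y at azimuth az, tilted by a deg so the tool points down and outwards"
    return Ro.from_euler('z',az-90,degrees=True)*Ro.from_quat([0,1,0,0])*Ro.from_euler('y',-a,degrees=True)
def plan(p,R,p1,R1):
    dr=(R.inv()*R1).as_rotvec()/(np.pi/4); off=R1.inv().apply(np.array(p1)-p)/120
    print("turn",dr,"min rows",np.abs(np.linalg.norm(dr)/.19).round(1),"then shift(new frame)",off,"rows",np.linalg.norm(off)/.41)
E
python3 - <<'E'
from h import *
s,p,R=state(); R1=toolR(79.5,20); print(R1.as_matrix())
z=R1.as_matrix()[:,2]; g=np.array([509,292.5,211]); pre=g-91*z
plan(p,R,pre,R1)
E
```

```text
[[-0.924  0.182  0.336]
 [ 0.171  0.983 -0.062]
 [-0.342  0.    -0.94 ]]
turn [-0.039 -0.444 -0.211] min rows 2.6 then shift(new frame) [-2.76  -1.142  0.422] rows 7.358587062369205
```

Request:
{"op": "arm_command", "data": {"increments": [{"dr": [-0.013,-0.148,-0.07],"offset": [0,0,0],"hand": 1},{"dr": [-0.013,-0.148,-0.07],"offset": [0,0,0],"hand": 1},{"dr": [-0.013,-0.148,-0.07],"offset": [0,0,0],"hand": 1}]}}

```text
time_s: 0.4
eef_pos: [180.6, 493.2, 231.5]
ee_rot: [0.176, 0.089, 0.98, -0.015]
force: [0.3, -0.8, -0.8]
grip_width: 1.0
grip_force: 0.0
```

Request:
{"op": "arm_command", "data": {"increments": [{"dr": [0,0,0],"offset": [-0.345,-0.143,0.053],"hand": 1},{"dr": [0,0,0],"offset": [-0.345,-0.143,0.053],"hand": 1},{"dr": [0,0,0],"offset": [-0.345,-0.143,0.053],"hand": 1},{"dr": [0,0,0],"offset": [-0.345,-0.143,0.053],"hand": 1},{"dr": [0,0,0],"offset": [-0.345,-0.143,0.053],"hand": 1},{"dr": [0,0,0],"offset": [-0.345,-0.143,0.053],"hand": 1},{"dr": [0,0,0],"offset": [-0.345,-0.143,0.053],"hand": 1},{"dr": [0,0,0],"offset": [-0.345,-0.143,0.053],"hand": 1}]}}

```text
time_s: 1.2
eef_pos: [479.6, 296.5, 296.9]
ee_rot: [0.173, 0.091, 0.981, -0.015]
force: [-0.7, 1.0, -0.5]
grip_width: 1.001
grip_force: 0.0
```

```bash
python3 - <<'E'
from h import *
import cv2
s,p,R=state(); R1=toolR(79.5,20); z=R1.as_matrix()[:,2]; g=np.array([509,292.5,211])
print(p,s["time_s"]);plan(p,R,g-91*z,R1);plan(p,R,g+19*z,R1)
a=ctrl.capture("side")[100:250,170:320,::-1];b=ctrl.capture("top")[170:320,150:300,::-1]
b=np.clip(b*1.6,0,255).astype(np.uint8)
im=cv2.resize(np.hstack([a,b]),(800,400),interpolation=cv2.INTER_CUBIC);cv2.imwrite("pics/pre.png",im)
E
```

```text
[479.595 296.524 296.89 ] 1.2
turn [ 0.001  0.    -0.001] min rows 0.0 then shift(new frame) [ 0.013  0.012 -0.001] rows 0.04211172504518846
turn [ 0.001  0.    -0.001] min rows 0.0 then shift(new frame) [0.013 0.012 0.915] rows 2.2331172317814616
```

View pics/pre.png

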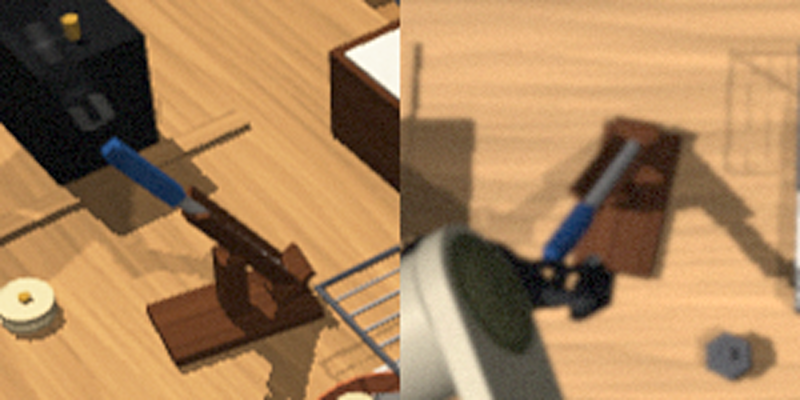

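```bash
python3 - <<'E'
from h import *
import cv2
s,p,R=state()
print("start",proj("side",[180,493,231]),proj("top",[180,493,231]),"now",proj("side",p),proj("top",p))
for n in C: print(n,-C[n]["R"].T@C[n]["t"])
a=ctrl.capture("side");o=cv2.imread("pics/side0.png")[:,:,::-1]
d=np.abs(a.astype(int)-o).sum(2);print((d>60).sum(),cv2.boundingRect((d>60).astype(np.uint8)))
cv2.imwrite("pics/side1.png",a[:,:,::-1])
E
```

```text
start [ 40.083 167.178] [107.677 414.767] now [204.691 136.044] [202.337 265.253]
side [  45.779 -658.988 1099.581]
top [ 334.883   42.565 1295.629]
50081 (0, 5, 598, 475)
```

View pics/side1.png

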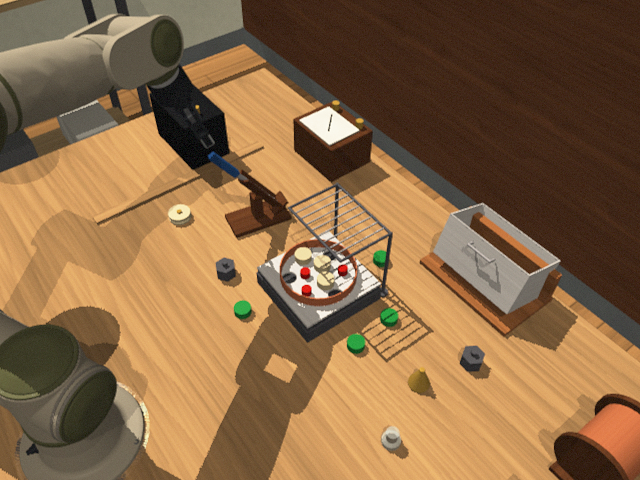

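The side view shows the black gripper just above the handle end, at (205,136). In the top view the TCP sits right behind the handle, so I'm descending and closing.

Request:
{"op": "arm_command", "data": {"increments": [{"dr": [0,0,0],"offset": [0.004,0.004,0.305],"hand": 1},{"dr": [0,0,0],"offset": [0.004,0.004,0.305],"hand": 1},{"dr": [0,0,0],"offset": [0.004,0.004,0.305],"hand": 1},{"dr": [0,0,0],"offset": [0,0,0],"hand": 1}]}}

```text
time_s: 1.75
eef_pos: [512.2, 292.4, 188.1]
ee_rot: [0.169, 0.09, 0.981, -0.017]
force: [1.1, -0.4, 0.3]
grip_width: 0.998
grip_force: 0.0
```

Request:
{"op": "arm_command", "data": {"increments": [{"dr": [0,0,0],"offset": [0,0,0],"hand": -1},{"dr": [0,0,0],"offset": [0,0,0],"hand": -1},{"dr": [0,0,0],"offset": [0,0,0],"hand": -1},{"dr": [0,0,0],"offset": [0,0,0],"hand": -1},{"dr": [0,0,0],"offset": [0,0,0],"hand": -1},{"dr": [0,0,0],"offset": [0,0,0],"hand": -1},{"dr": [0,0,0],"offset": [0,0,0],"hand": -1},{"dr": [0,0,0],"offset": [0,0,0],"hand": -1}], "grip_force": 80}}

```text
time_s: 2.55
eef_pos: [514.4, 293.4, 194.2]
ee_rot: [0.174, 0.09, 0.98, -0.015]
force: [-3.7, 1.6, 6.1]
grip_width: 0.202
grip_force: 78.0
```

Request:
{"op": "arm_command", "data": {"increments": [{"dr": [0,0,0],"offset": [-0.03,0,-0.08],"hand": -1},{"dr": [0,0,0],"offset": [-0.11,0,-0.31],"hand": -1},{"dr": [0,0,0],"offset": [-0.12,0,-0.32],"hand": -1},{"dr": [0,0,0],"offset": [-0.11,0,-0.31],"hand": -1},{"dr": [0,0,0],"offset": [0,0,0],"hand": -1}]}}

```text
time_s: 3.05
eef_pos: [515.2, 293.0, 329.9]
ee_rot: [0.178, 0.091, 0.98, -0.013]
force: [0.2, -0.1, -1.0]
grip_width: 0.2
grip_force: 78.4
```

```bash
cat >> h.py <<'E'
GP=np.array([514.4,293.4,194.2]); GR=toolR(79.5,20)
e=Ro.from_euler('z',-10.5,degrees=True).apply([1,0,0])
U=np.r_[-e[:2]*np.sin(np.radians(35)),np.cos(np.radians(35))]
TIP=GR.inv().apply(-19*GR.as_matrix()[:,2]-215*U)   # rod tip in the tool frame
def goto(tip,lean,az=90):
    s,p,R=state(); R1=toolR(az,lean-15); p1=np.array(tip)-R1.apply(TIP)
    print("t",round(s["time_s"],2),"tip now",p+R.apply(TIP),"F",s["force"]); plan(p,R,p1,R1)
E
python3 - <<'E'
from h import *
import cv2
print(TIP)
s,p,R=state(); t=p+R.apply(TIP); print("tip px",proj("side",t),proj("top",t))
goto(t,20)
a=ctrl.capture("side");b=ctrl.capture("top");b=np.clip(b*1.6,0,255).astype(np.uint8)
def cr(im,n,w=55):
    u,v=proj(n,t).astype(int);c=im[v-w:v+w,u-w:u+w].copy();cv2.drawMarker(c,(w,w),(255,0,255),cv2.MARKER_CROSS,5);return cv2.resize(c,(400,400),interpolation=cv2.INTER_CUBIC)
cv2.imwrite("pics/tip.png",np.hstack([cr(a,"side"),cr(b,"top")])[:,:,::-1])
E
```

```text
[-55.646   0.    188.674]
tip px [272.386 159.283] [227.605 210.248]
t 3.05 tip now [631.644 272.385 172.685] F [ 0.217 -0.128 -0.986]
turn [-0.044  0.345 -0.231] min rows 2.2 then shift(new frame) [-0.389 -0.172 -0.183] rows 1.128641089643568
```

View pics/tip.png

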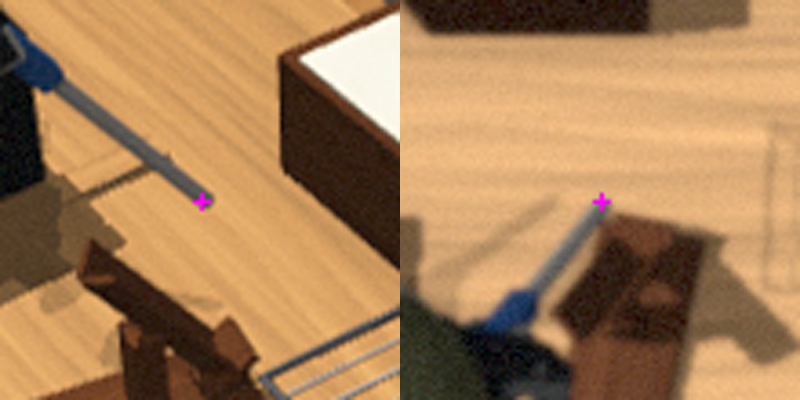

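Request:
{"op": "arm_command", "data": {"increments": [{"dr": [-0.015,0.115,-0.077],"offset": [0,0,0],"hand": -1},{"dr": [-0.015,0.115,-0.077],"offset": [0,0,0],"hand": -1},{"dr": [-0.015,0.115,-0.077],"offset": [0,0,0],"hand": -1},{"dr": [0,0,0],"offset": [0,0,0],"hand": -1}]}}

```text
time_s: 3.55
eef_pos: [515.0, 291.8, 321.0]
ee_rot: [0.037, 0.0, 0.999, -0.002]
force: [0.4, 0.1, -1.9]
grip_width: 0.203
grip_force: 78.1
```

```bash
python3 - <<'E'
from h import *
a=tri((272.386,159.283),(227.605,210.248)); b=tri((274,159.2),(229,211.6)); print(b-a)
d=toolR(79.5,20).inv().apply(b-a); print(d)
open("h.py","a").write(f"TIP=TIP+np.array({[round(x,1) for x in d]})\n")
E
python3 -c "
from h import *
goto([525,8,115],20)"
```

```text
[-1.896 -5.231  3.903]
[-0.479 -5.489 -3.98 ]
t 3.55 tip now [584.507 285.477 140.953] F [ 0.446  0.079 -1.908]
turn [-0.005 -0.018 -0.001] min rows 0.1 then shift(new frame) [ 0.534 -2.319  0.178] rows 5.820010453535008
```

Request:
{"op": "arm_command", "data": {"increments": [{"dr": [0,-0.018,0],"offset": [0.089,-0.387,0.03],"hand": -1},{"dr": [0,0,0],"offset": [0.089,-0.387,0.03],"hand": -1},{"dr": [0,0,0],"offset": [0.089,-0.387,0.03],"hand": -1},{"dr": [0,0,0],"offset": [0.089,-0.387,0.03],"hand": -1},{"dr": [0,0,0],"offset": [0.089,-0.387,0.03],"hand": -1},{"dr": [0,0,0],"offset": [0.089,-0.387,0.03],"hand": -1},{"dr": [0,0,0],"offset": [0,0,0],"hand": -1}]}}

```text
time_s: 4.25
eef_pos: [450.6, 9.9, 295.3]
ee_rot: [0.045, 0.004, 0.999, -0.003]
force: [0.8, 0.2, -0.6]
grip_width: 0.199
grip_force: 78.7
```

```bash
python3 - <<'E'
from h import *
import cv2
s,p,R=state(); t=p+R.apply(TIP); 
goto([561,8,110],20); goto([561,8,63],20)
a=ctrl.capture("side");b=ctrl.capture("top");b=np.clip(b*1.6,0,255).astype(np.uint8)
def cr(im,n,w=55):
    u,v=proj(n,t).astype(int);c=im[v-w:v+w,u-w:u+w].copy();cv2.drawMarker(c,(w,w),(255,0,255),cv2.MARKER_CROSS,5);return cv2.resize(c,(400,400),interpolation=cv2.INTER_CUBIC)
cv2.imwrite("pics/tip2.png",np.hstack([cr(a,"side"),cr(b,"top")])[:,:,::-1]); print(proj("side",t),proj("top",t))
E
```

```text
t 4.25 tip now [523.229   3.01  116.462] F [ 0.821  0.224 -0.621]
turn [-0.007  0.004 -0.009] min rows 0.1 then shift(new frame) [-0.314  0.03   0.079] rows 0.7929837574969727
t 4.25 tip now [523.229   3.01  116.462] F [ 0.821  0.224 -0.621]
turn [-0.007  0.004 -0.009] min rows 0.1 then shift(new frame) [-0.28   0.03   0.469] rows 1.334661573622001
[303.9   267.016] [340.757 258.606]
```

View pics/tip2.png

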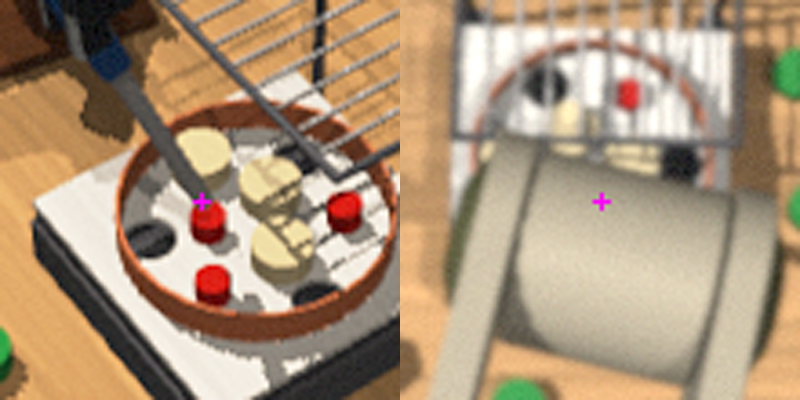

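The side view shows the rod tip over the red bead in the middle, as predicted, while the arm hides the sieve in the top view. I'll go back to the gap and then down.

Request:
{"op": "arm_command", "data": {"increments": [{"dr": [0,0,0],"offset": [-0.157,0.015,0.04],"hand": -1},{"dr": [0,0,0],"offset": [-0.157,0.015,0.04],"hand": -1},{"dr": [0,0,0],"offset": [0.011,0,0.13],"hand": -1},{"dr": [0,0,0],"offset": [0.011,0,0.13],"hand": -1},{"dr": [0,0,0],"offset": [0.011,0,0.13],"hand": -1},{"dr": [0,0,0],"offset": [0,0,0],"hand": -1}]}}

```text
time_s: 4.95
eef_pos: [492.7, 18.9, 252.0]
ee_rot: [0.053, -0.002, 0.999, -0.003]
force: [-23.2, 1.9, 60.5]
grip_width: 0.202
grip_force: 86.3
```

```bash
cat >> h.py <<'E'
import cv2
def reds():
    a=ctrl.capture("side").astype(int)
    m=((a[:,:,0]>150)&(a[:,:,1]<60)&(a[:,:,2]<60)).astype(np.uint8); m[:,:240]=0; m[:,400:]=0; m[:220]=0; m[320:]=0
    n,l,st,c=cv2.connectedComponentsWithStats(m)
    for i in range(1,n):
        if st[i,4]>8: print("red",st[i],c[i],onz("side",*c[i],66))
E
python3 -c "
from h import *
reds()
goto([524,33,63],20)"
```

```text
red [338 265   9   7  47] [342.553 268.255] [613.606 -17.16 ]
red [301 268   8   7  51] [304.549 271.059] [542.023  26.874]
red [302 285   9   8  59] [306.034 288.559] [515.76  -13.905]
t 5.0 tip now [568.009  12.471  74.35 ] F [-23.92   -0.     60.966]
turn [-0.008  0.023  0.004] min rows 0.1 then shift(new frame) [0.345 0.163 0.053] rows 0.9405863516458941
```

Request:
{"op": "arm_command", "data": {"increments": [{"dr": [0,0,0],"offset": [-0.01,0,-0.15],"hand": -1},{"dr": [0,0,0],"offset": [-0.01,0,-0.15],"hand": -1},{"dr": [0,0,0],"offset": [0,0,0],"hand": -1},{"dr": [0,0,0],"offset": [0,0,0],"hand": -1}]}}

```text
time_s: 5.4
eef_pos: [489.9, 18.6, 278.8]
ee_rot: [0.046, -0.001, 0.999, -0.001]
force: [-0.3, -0.2, -1.5]
grip_width: 0.201
grip_force: 78.1
```

```bash
python3 - <<'E'
from h import *
s,p,R=state(); t=p+R.apply(TIP); print(p,R.as_rotvec())
goto([558,7,85],20);goto([558,7,64],20)
a=ctrl.capture("side");cv2.imwrite("/tmp/x.png",a[:,:,::-1])
u,v=proj("side",t).astype(int);w=50
c=a[v-w:v+w,u-w:u+w].copy()[:,:,::-1];c=cv2.resize(c,(600,600),interpolation=cv2.INTER_CUBIC)
for x in (t,): cv2.drawMarker(c,tuple(((proj("side",x)-[u-w,v-w])*6).astype(int).tolist()),(255,0,255),cv2.MARKER_CROSS,20)
cv2.imwrite("pics/tip3.png",c);print(u,v)
E
```

```text
[489.896  18.647 278.814] [-0.003  3.05  -0.004]
t 5.4 tip now [562.683  12.804 100.054] F [-0.332 -0.22  -1.549]
turn [-0.003  0.005  0.002] min rows 0.0 then shift(new frame) [ 0.043 -0.051  0.119] rows 0.3341793133689452
t 5.4 tip now [562.683  12.804 100.054] F [-0.332 -0.22  -1.549]
turn [-0.003  0.005  0.002] min rows 0.0 then shift(new frame) [ 0.059 -0.051  0.294] rows 0.7413093921305354
315 260
```

View pics/tip3.png

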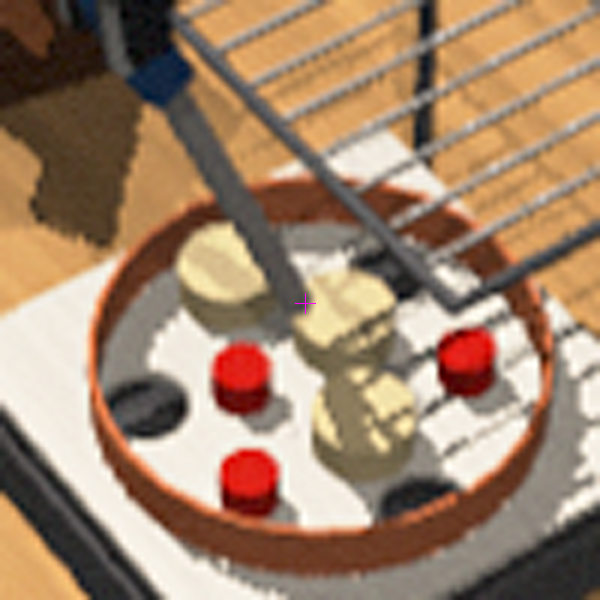

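```bash
echo "TIP=TIP+np.array([1.5,0.5,4])" >> h.py; python3 -c "
from h import *
goto([558,7,85],20);goto([558,7,63],20)"
```

```text
t 5.45 tip now [561.199  13.107  95.467] F [-0.269 -0.609 -1.357]
turn [-0.003  0.004  0.002] min rows 0.0 then shift(new frame) [ 0.029 -0.054  0.083] rows 0.2513694526424015
t 5.45 tip now [561.199  13.107  95.467] F [-0.269 -0.609 -1.357]
turn [-0.003  0.004  0.002] min rows 0.0 then shift(new frame) [ 0.045 -0.054  0.266] rows 0.670193460090969
```

Request:
{"op": "arm_command", "data": {"increments": [{"dr": [0,0,0],"offset": [0.03,-0.054,0.08],"hand": -1},{"dr": [0,0,0],"offset": [0,0,0],"hand": -1},{"dr": [0,0,0],"offset": [0.004,0,0.06],"hand": -1},{"dr": [0,0,0],"offset": [0.004,0,0.06],"hand": -1},{"dr": [0,0,0],"offset": [0.004,0,0.06],"hand": -1},{"dr": [0,0,0],"offset": [0,0,0],"hand": -1}]}}

```text
time_s: 6.05
eef_pos: [487.5, 11.0, 247.0]
ee_rot: [0.045, -0.0, 0.999, -0.001]
force: [0.6, 0.2, -0.9]
grip_width: 0.199
grip_force: 78.0
```

```bash
python3 -c "
from h import *
reds()
goto([526,33,63],20)"
```

```text
red [338 265   9   7  46] [342.652 268.261] [613.77  -17.303]
red [301 267   8   8  53] [304.547 270.906] [542.278  27.225]
red [302 285   9   8  58] [305.966 288.586] [515.6   -13.875]
t 6.1 tip now [559.344   5.63   64.779] F [-1.168  0.529 -0.334]
turn [-0.003  0.005  0.001] min rows 0.0 then shift(new frame) [ 0.272  0.225 -0.011] rows 0.8617101223102661
```

Request:
{"op": "arm_command", "data": {"increments": [{"dr": [0,0,0],"offset": [0.0,0.075,0],"hand": -1},{"dr": [0,0,0],"offset": [0.054,0.03,0],"hand": -1},{"dr": [0,0,0],"offset": [0.054,0.03,0],"hand": -1},{"dr": [0,0,0],"offset": [0.054,0.03,0],"hand": -1},{"dr": [0,0,0],"offset": [0.054,0.03,0],"hand": -1},{"dr": [0,0,0],"offset": [0.054,0.03,0],"hand": -1},{"dr": [0,0,0],"offset": [0,0,0],"hand": -1}]}}

```text
time_s: 6.8
eef_pos: [454.9, 38.4, 245.2]
ee_rot: [0.046, -0.0, 0.999, -0.001]
force: [0.5, -1.1, -1.3]
grip_width: 0.197
grip_force: 78.0
```

```bash
python3 -c "
from h import *
reds()
goto([526,33,63],20)"
```

```text
red [338 265   9   7  45] [342.578 268.222] [613.709 -17.119]
red [289 278   5   5  14] [290.5   280.143] [502.618  24.792]
red [303 285   8   8  48] [306.729 288.292] [517.379 -14.223]
t 6.85 tip now [527.09   32.668  62.452] F [-0.16   0.307 -0.123]
turn [-0.003  0.006  0.001] min rows 0.0 then shift(new frame) [ 0.001 -0.001 -0.008] rows 0.018923250625967895
```

Request:
{"op": "arm_command", "data": {"increments": [{"dr": [0,0,0],"offset": [-0.015,0,-0.16],"hand": -1},{"dr": [0,0,0],"offset": [-0.015,0,-0.16],"hand": -1},{"dr": [0,0,0],"offset": [0.025,-0.28,0],"hand": -1},{"dr": [0,0,0],"offset": [0.025,-0.28,0],"hand": -1},{"dr": [0,0,0],"offset": [0,0,0],"hand": -1}]}}

```text
time_s: 7.35
eef_pos: [449.7, -32.0, 283.3]
ee_rot: [0.046, 0.002, 0.999, -0.002]
force: [0.3, 0.9, -1.5]
grip_width: 0.193
grip_force: 78.4
```

```bash
python3 -c "
from h import *
reds()
goto([521,-36,63],20)"
```

```text
red [338 265   9   7  46] [342.652 268.261] [613.77  -17.303]
red [302 285   9   8  59] [306.034 288.559] [515.76  -13.905]
t 7.4 tip now [521.504 -36.231 100.455] F [ 0.378  0.126 -1.364]
turn [-0.004  0.006 -0.003] min rows 0.0 then shift(new frame) [ 0.024 -0.004  0.308] rows 0.754486951519517
```

First red bead is through the hole. Lowering behind the second and pushing it towards +y.

Request:
{"op": "arm_command", "data": {"increments": [{"dr": [0,0,0],"offset": [0.012,0,0.155],"hand": -1},{"dr": [0,0,0],"offset": [0.012,0,0.155],"hand": -1},{"dr": [0,0,0],"offset": [0,0,0],"hand": -1}]}}

```text
time_s: 7.7
eef_pos: [449.5, -28.4, 244.2]
ee_rot: [0.044, -0.0, 0.999, -0.0]
force: [0.2, -0.5, -0.7]
grip_width: 0.201
grip_force: 78.4
```

Request:
{"op": "arm_command", "data": {"increments": [{"dr": [0,0,0],"offset": [0.0,0.085,0],"hand": -1},{"dr": [0,0,0],"offset": [0.008,0.085,0],"hand": -1},{"dr": [0,0,0],"offset": [0.008,0.085,0],"hand": -1},{"dr": [0,0,0],"offset": [0.008,0.085,0],"hand": -1},{"dr": [0,0,0],"offset": [0.01,0.085,0],"hand": -1},{"dr": [0,0,0],"offset": [0,0,0],"hand": -1}]}}

```text
time_s: 8.3
eef_pos: [446.0, 23.0, 245.7]
ee_rot: [0.046, -0.001, 0.999, -0.001]
force: [-1.0, -0.3, -0.7]
grip_width: 0.201
grip_force: 78.3
```

```bash
python3 -c "
from h import *
reds()
goto([515,24,63],20)"
```

```text
red [338 265   9   7  46] [342.652 268.261] [613.77  -17.303]
red [284 276  10   8  67] [288.687 279.403] [500.673  28.822]
t 8.35 tip now [517.926  17.025  62.84 ] F [-0.232  0.232 -1.499]
turn [-0.003  0.006  0.002] min rows 0.0 then shift(new frame) [ 0.017  0.055 -0.006] rows 0.14120608593891223
```

Request:
{"op": "arm_command", "data": {"increments": [{"dr": [0,0,0],"offset": [0,-0.12,0],"hand": -1},{"dr": [0,0,0],"offset": [0.07,0,0],"hand": -1},{"dr": [0,0,0],"offset": [0.07,0,0],"hand": -1},{"dr": [0,0,0],"offset": [0,0,0],"hand": -1}]}}

```text
time_s: 8.75
eef_pos: [428.5, 7.6, 244.0]
ee_rot: [0.046, -0.0, 0.999, -0.001]
force: [0.1, -0.2, -0.1]
grip_width: 0.2
grip_force: 78.6
```

Request:
{"op": "arm_command", "data": {"increments": [{"dr": [0,0,0],"offset": [0.0,0.05,0],"hand": -1},{"dr": [0,0,0],"offset": [0,0.05,0],"hand": -1},{"dr": [0,0,0],"offset": [0,0.05,0],"hand": -1},{"dr": [0,0,0],"offset": [0,0.05,0],"hand": -1},{"dr": [0,0,0],"offset": [0,0,0],"hand": -1}]}}

```text
time_s: 9.25
eef_pos: [431.1, 31.0, 244.8]
ee_rot: [0.048, -0.001, 0.999, -0.003]
force: [5.0, -6.5, -1.7]
grip_width: 0.199
grip_force: 79.0
```

```bash
python3 -c "
from h import *
reds()
goto([505,29,63],20)"
```

```text
red [338 265   9   7  45] [342.578 268.222] [613.709 -17.119]
red [282 272   5   5  16] [283.875 274.688] [499.931  45.834]
t 9.3 tip now [503.768  24.72   62.361] F [ 5.686 -4.869 -1.897]
turn [-0.008  0.012  0.001] min rows 0.1 then shift(new frame) [-0.026  0.027 -0.009] rows 0.09380686376548535
```

Request:
{"op": "arm_command", "data": {"increments": [{"dr": [0,0,0],"offset": [-0.03,-0.1,0],"hand": -1},{"dr": [0,0,0],"offset": [-0.08,-0.1,0],"hand": -1},{"dr": [0,0,0],"offset": [0,0,0],"hand": -1}]}}

```text
time_s: 9.6
eef_pos: [443.5, 6.1, 245.0]
ee_rot: [0.046, 0.001, 0.999, -0.001]
force: [-0.2, -0.2, -0.3]
grip_width: 0.201
grip_force: 78.9
```

```bash
python3 -c "
from h import *
reds()
goto([505,29,63],20)
a=ctrl.capture('side')[235:310,255:375,::-1]
cv2.imwrite('pics/look.png',cv2.resize(a,(800,500),interpolation=cv2.INTER_CUBIC))"
```

```text
red [338 265   9   7  46] [342.652 268.261] [613.77  -17.303]
t 9.65 tip now [514.529   1.298  62.005] F [-0.595  0.314 -2.794]
turn [-0.002  0.005 -0.001] min rows 0.0 then shift(new frame) [ 0.073  0.227 -0.017] rows 0.5840225250295856
```

View pics/look.png

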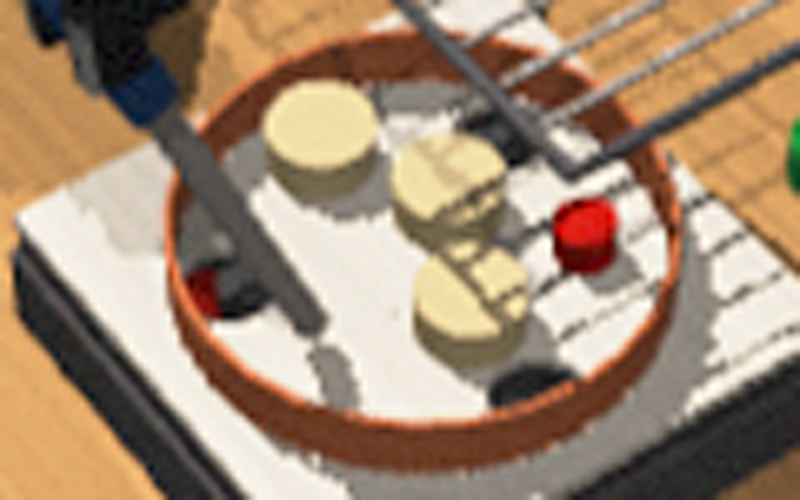

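The view shows both front red beads gone from the floor, with one seen dark inside the left hole at (207,293). The last red bead is at (585,235).

For that one I'll lift, lean the rod more, go in along the right rim and push it towards +y into the back hole.

Request:
{"op": "arm_command", "data": {"increments": [{"dr": [0,0,0],"offset": [-0.015,0,-0.17],"hand": -1},{"dr": [0,0,0],"offset": [-0.015,0,-0.17],"hand": -1},{"dr": [0,-0.178,0],"offset": [0,-0.2,0],"hand": -1},{"dr": [0,-0.178,0],"offset": [0,-0.2,0],"hand": -1},{"dr": [0,0,0],"offset": [0,0,0],"hand": -1}]}}

```text
time_s: 10.2
eef_pos: [440.7, -41.9, 285.5]
ee_rot: [0.185, 0.001, 0.983, -0.001]
force: [-0.7, -0.3, 0.5]
grip_width: 0.199
grip_force: 79.0
```

```bash
python3 -c "
from h import *
print(proj('side',[514.5,1.3,62]))
goto([540,-54,100],36);goto([540,-54,65],36)"
```

```text
[301.375 285.511]
t 10.2 tip now [560.382 -47.568 129.771] F [-0.73  -0.324  0.47 ]
turn [-0.004  0.008 -0.003] min rows 0.1 then shift(new frame) [ 0.237 -0.06   0.168] rows 0.7231740843231647
t 10.2 tip now [560.382 -47.568 129.771] F [-0.73  -0.324  0.47 ]
turn [-0.004  0.008 -0.003] min rows 0.1 then shift(new frame) [ 0.342 -0.06   0.44 ] rows 1.3663704113845823
```

Request:
{"op": "arm_command", "data": {"increments": [{"dr": [0,0,0],"offset": [0.12,-0.03,0.085],"hand": -1},{"dr": [0,0,0],"offset": [0.12,-0.03,0.085],"hand": -1},{"dr": [0,0,0],"offset": [0.05,0,0.135],"hand": -1},{"dr": [0,0,0],"offset": [0.05,0,0.13],"hand": -1},{"dr": [0,0,0],"offset": [0,0,0],"hand": -1},{"dr": [0,0,0],"offset": [0,0,0],"hand": -1}]}}

```text
time_s: 10.8
eef_pos: [423.7, -47.6, 223.4]
ee_rot: [0.184, -0.001, 0.983, -0.001]
force: [0.7, 0.3, -0.7]
grip_width: 0.197
grip_force: 79.0
```

```bash
python3 -c "
from h import *
reds()
goto([590,-52,65],36);goto([613,-42,65],36)"
```

```text
red [338 265   9   7  47] [342.404 268.383] [613.115 -17.246]
t 10.85 tip now [543.407 -53.089  67.898] F [-0.422 -0.186 -0.914]
turn [-0.003  0.007  0.002] min rows 0.0 then shift(new frame) [-0.363  0.006  0.159] rows 0.9658907499074545
t 10.85 tip now [543.407 -53.089  67.898] F [-0.422 -0.186 -0.914]
turn [-0.003  0.007  0.002] min rows 0.0 then shift(new frame) [-0.542  0.09   0.228] rows 1.4495481627017988
```

Request:
{"op": "arm_command", "data": {"increments": [{"dr": [0,0,0],"offset": [-0.12,0,0.053],"hand": -1},{"dr": [0,0,0],"offset": [-0.12,0,0.053],"hand": -1},{"dr": [0,0,0],"offset": [-0.12,0,0.053],"hand": -1},{"dr": [0,0,0],"offset": [-0.09,0.04,0.035],"hand": -1},{"dr": [0,0,0],"offset": [-0.09,0.04,0.035],"hand": -1},{"dr": [0,0,0],"offset": [0,0,0],"hand": -1}]}}

```text
time_s: 11.45
eef_pos: [494.7, -37.6, 221.1]
ee_rot: [0.185, -0.001, 0.983, -0.001]
force: [-0.8, 0.3, -0.9]
grip_width: 0.202
grip_force: 79.0
```

```bash
python3 -c "
from h import *
reds()
goto([613,-42,64],36);goto([618,0,64],36)"
```

```text
red [343 265   4   4  10] [344.7 266.1] [621.278 -15.213]
t 11.5 tip now [613.37  -42.948  64.881] F [-0.324 -0.123 -1.205]
turn [-0.002  0.006  0.003] min rows 0.0 then shift(new frame) [-0.002  0.006  0.003] rows 0.018375210673878713
t 11.5 tip now [613.37  -42.948  64.881] F [-0.324 -0.123 -1.205]
turn [-0.002  0.006  0.003] min rows 0.0 then shift(new frame) [-0.041  0.356  0.018] rows 0.8760150469487106
```

Request:
{"op": "arm_command", "data": {"increments": [{"dr": [0,0,0],"offset": [-0.004,0.07,0.002],"hand": -1},{"dr": [0,0,0],"offset": [-0.004,0.07,0.002],"hand": -1},{"dr": [0,0,0],"offset": [-0.004,0.07,0.002],"hand": -1},{"dr": [0,0,0],"offset": [-0.004,0.07,0.002],"hand": -1},{"dr": [0,0,0],"offset": [0,0,0],"hand": -1}]}}

```text
time_s: 12.0
eef_pos: [495.8, -3.6, 220.6]
ee_rot: [0.185, -0.001, 0.983, -0.001]
force: [0.2, 0.4, -1.3]
grip_width: 0.196
grip_force: 79.1
```

```bash
cat > look.py <<'E'
from h import *
import sys
reds()
s,p,R=state();t=p+R.apply(TIP);print(t,s["force"],proj("side",t))
E
python3 look.py; python3 -c "
from h import *
for x in ([613,5,72],[613,-15,72],[622,38,54]): print(proj('side',x))"
```

```text
[615.306  -9.296  64.637] [-0.091 -0.63  -1.437] [340.894 266.103]
[336.153 260.495]
[341.822 266.037]
[329.97  254.956]
```

```bash
cat >> h.py <<'E'
def redtop(save=None):
    a=ctrl.capture("top").astype(int)
    m=((a[:,:,0]>70)&(a[:,:,0]>2.2*a[:,:,1])&(a[:,:,0]>2.2*a[:,:,2])).astype(np.uint8); m[:,:295]=0; m[:,385:]=0; m[:190]=0; m[295:]=0
    n,l,st,c=cv2.connectedComponentsWithStats(m)
    for i in range(1,n):
        if st[i,4]>4: print("redtop",st[i],c[i],onz("top",*c[i],70))
E
echo "redtop()">>look.py; python3 look.py
```

```text
[615.352  -9.717  64.619] [ 0.686  0.052 -1.549] [341.03  266.216]
redtop [331 227   2   3   5] [331.6 227.8] [611.016  24.168]
redtop [337 227   2   5   9] [337.444 228.778] [608.373   9.141]
```

Request:
{"op": "arm_command", "data": {"increments": [{"dr": [0,0,0],"offset": [0.0,-0.04,0],"hand": -1},{"dr": [0,0,0],"offset": [0.045,0,-0.019],"hand": -1},{"dr": [0,0,0],"offset": [0,0.05,0],"hand": -1},{"dr": [0,0,0],"offset": [0,0.05,0],"hand": -1},{"dr": [0,0,0],"offset": [0,0.05,0],"hand": -1},{"dr": [0,0,0],"offset": [0,0,0],"hand": -1}]}}

```text
time_s: 12.75
eef_pos: [490.0, 9.4, 220.7]
ee_rot: [0.185, -0.001, 0.983, -0.001]
force: [0.3, 0.9, -1.3]
grip_width: 0.201
grip_force: 79.1
```

```bash
python3 look.py
```

```text
red [328 252   7   6  14] [330.429 254.357] [617.308  30.78 ]
[609.49    3.858  64.708] [ 0.634 -0.869 -0.875] [335.14 263.66]
redtop [328 224   5   7  33] [329.909 227.182] [612.666  28.512]
```

Request:
{"op": "arm_command", "data": {"increments": [{"dr": [0,0,0],"offset": [0,0.06,0],"hand": -1},{"dr": [0,0,0],"offset": [-0.015,0.04,0.006],"hand": -1},{"dr": [0,0,0],"offset": [-0.015,0.04,0.006],"hand": -1},{"dr": [0,0,0],"offset": [-0.015,0.03,0.006],"hand": -1},{"dr": [0,0,0],"offset": [0,0,0],"hand": -1}]}}

```text
time_s: 13.35
eef_pos: [496.1, 29.4, 220.5]
ee_rot: [0.185, -0.001, 0.983, -0.001]
force: [0.1, -0.1, -1.0]
grip_width: 0.198
grip_force: 79.0
```

```bash
python3 look.py
```

```text
[615.382  23.868  64.553] [ 0.295 -0.271 -0.976] [331.644 257.032]
```

Request:
{"op": "arm_command", "data": {"increments": [{"dr": [0,0,0],"offset": [0.01,-0.2,-0.004],"hand": -1},{"dr": [0,0,0],"offset": [0.01,-0.36,-0.004],"hand": -1},{"dr": [0,0,0],"offset": [0,0,0],"hand": -1}]}}

```text
time_s: 13.75
eef_pos: [493.4, -42.2, 220.9]
ee_rot: [0.185, 0.002, 0.983, -0.002]
force: [0.2, 0.0, -1.0]
grip_width: 0.198
grip_force: 79.1
```

```bash
python3 look.py; python3 -c "
from h import *
goto([585,-52,68],36);goto([545,-54,68],36)"
```

```text
[612.66  -46.272  64.802] [-0.187  0.214 -0.834] [350.593 277.035]
redtop [321 225   3   5  13] [322.154 227.   ] [613.231  48.485]
t 13.85 tip now [612.565 -44.718  64.706] F [-0.358  0.243 -0.864]
turn [-0.004  0.006 -0.001] min rows 0.0 then shift(new frame) [ 0.197 -0.066 -0.11 ] rows 0.5735327062010708
t 13.85 tip now [612.565 -44.718  64.706] F [-0.358  0.243 -0.864]
turn [-0.004  0.006 -0.001] min rows 0.0 then shift(new frame) [ 0.508 -0.082 -0.23 ] rows 1.3751298898588675
```

Request:
{"op": "arm_command", "data": {"increments": [{"dr": [0,0,0],"offset": [0.1,-0.033,-0.055],"hand": -1},{"dr": [0,0,0],"offset": [0.1,-0.033,-0.055],"hand": -1},{"dr": [0,0,0],"offset": [0.155,-0.008,-0.06],"hand": -1},{"dr": [0,0,0],"offset": [0.155,-0.008,-0.06],"hand": -1},{"dr": [0,0,0],"offset": [-0.02,0,-0.2],"hand": -1},{"dr": [0,0,0],"offset": [0.1,0,-0.3],"hand": -1},{"dr": [0,0,0],"offset": [0.1,0,-0.3],"hand": -1},{"dr": [0,0,0],"offset": [0,0,0],"hand": -1}]}}

```text
time_s: 14.65
eef_pos: [370.8, -47.6, 309.5]
ee_rot: [0.188, -0.001, 0.982, -0.003]
force: [-0.3, -0.7, -2.1]
grip_width: 0.199
grip_force: 79.2
```

```bash
python3 look.py; python3 - <<'E'
from h import *
a=ctrl.capture("side");b=ctrl.capture("top");b=np.clip(b*1.8,0,255).astype(np.uint8)
f=lambda c:cv2.resize(c,(400,400),interpolation=cv2.INTER_CUBIC)
cv2.imwrite("pics/last.png",np.hstack([f(a[220:330,260:370]),f(b[190:290,290:390])])[:,:,::-1])
E
```

```text
[491.187 -53.276 151.858] [ 0.587 -0.059 -0.807] [307.61  280.537]
redtop [320 225   4   5  14] [321.857 226.929] [613.423  49.248]
```

View pics/last.png

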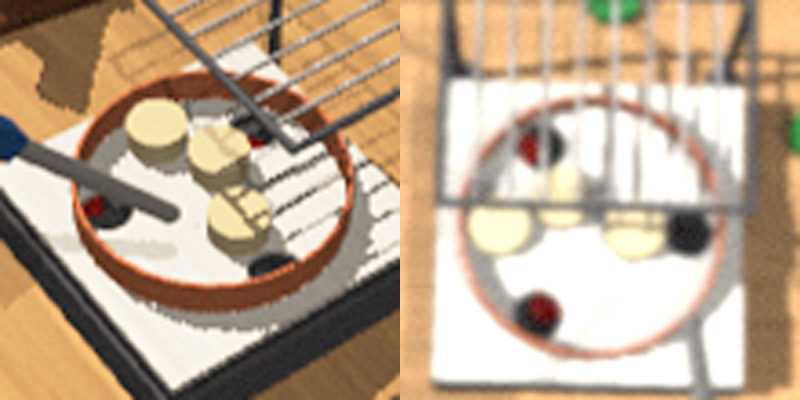

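Both crops show the floor clear of red beads: red is visible only deep inside two holes, at (97,207) and (255,140) in the side crop. The three cream beads are still in the rim. Next is returning the rod.

```bash
python3 - <<'E'
from h import *
print(tri((286.7,276.9),(325,266.75)),tri((330.1,258.5),(322,226.5)))
s,p,R=state();plan(p,R,[371,293,345],R);plan(p,R,[371,293,345],GR)
plan(np.array([371,293,345]),GR,GP+[0,0,135],GR)
print((R.inv()*GR).as_rotvec()/(np.pi/4))
E
```

```text
[508.933  42.912  55.809] [627.063  47.791  27.595]
turn [0. 0. 0.] min rows 0.0 then shift(new frame) [-0.123  2.837 -0.316] rows 6.967509216796253
turn [0.081 0.027 0.22 ] min rows 1.2 then shift(new frame) [ 0.374  2.789 -0.492] rows 6.967509216796252
turn [0. 0. 0.] min rows 0.0 then shift(new frame) [-1.059  0.221  0.525] rows 2.932283761175118
[0.081 0.027 0.22 ]
```

Request:
{"op": "arm_command", "data": {"increments": [{"dr": [0,0,0],"offset": [-0.017,0.4,-0.045],"hand": -1},{"dr": [0,0,0],"offset": [-0.017,0.4,-0.045],"hand": -1},{"dr": [0,0,0],"offset": [-0.017,0.4,-0.045],"hand": -1},{"dr": [0,0,0],"offset": [-0.017,0.4,-0.045],"hand": -1},{"dr": [0,0,0],"offset": [-0.017,0.4,-0.045],"hand": -1},{"dr": [0,0,0],"offset": [-0.017,0.4,-0.045],"hand": -1},{"dr": [0,0,0],"offset": [-0.017,0.4,-0.045],"hand": -1},{"dr": [0,0,0],"offset": [0,0,0],"hand": -1}]}}

```text
time_s: 15.65
eef_pos: [370.0, 286.0, 342.7]
ee_rot: [0.183, -0.004, 0.983, -0.001]
force: [-0.5, -1.0, -1.2]
grip_width: 0.201
grip_force: 79.2
```

```bash
python3 - <<'E'
from h import *
a=ctrl.capture("side").astype(int);b=ctrl.capture("top").astype(int)
for n,im,(u,v) in(("side",a,(289,278)),("top",b,(324,268)),("side",a,(332,255)),("top",b,(325,226))):
    w=9;c=im[v-w:v+w,u-w:u+w];print(n,u-w,v-w)
    red=(c[:,:,0]>1.8*c[:,:,1])&(c[:,:,0]>1.8*c[:,:,2])&(c[:,:,0]>25); dark=(c.max(2)<(70 if n=="side" else 50))
    for i in range(2*w): print("".join("R" if red[i,j] else "#" if dark[i,j] else "." for j in range(2*w)), c[i,:,0] if 0 else "")
s,p,R=state();plan(p,R,p,GR);plan(p,R,GP+[0,0,135],GR)
E
```

```text
side 280 269
R................. 
R................. 
R................. 
R................. 
R................. 
R....RRRR##....... 
R...RRRR##........ 
R..RRRRRR##..###.. 
.RRRRRRRR#######.. 
..RRRRRRR#######.. 
.RRRRRRR#######... 
.R...##########... 
.RR..#########.... 
..R....####....... 
..R............... 
..RRRR............ 
...RRR............ 
...RR............. 
top 315 259
.................. 
.................. 
.................. 
.................. 
.................. 
.........RR....... 
......##RRRRR..... 
.....##RRRRRRR.... 
....###RRRRRRR.... 
....####RRRRRR.... 
....#####RRRRR.... 
.....######RR#.... 
.....#########.... 
.......######..... 
.........###...... 
.................. 
.................. 
.................. 
side 323 246
R............RRR.R 
...........RRRR..R 
.........RRRR.R.RR 
...........RRRRRRR 
..............RR.. 
......#........... 
...#####.......... 
..#######......... 
.#####..##........ 
........###....... 
......######...... 
......R######..... 
.....RRRR###...... 
......RRRR#....... 
......RR.......... 
.................# 
.................. 
.................. 
top 316 217
.................. 
.................. 
.................. 
.................. 
.................. 
.......#.......... 
......R#.......... 
.....RRR....#..... 
....RRRR....##.... 
....RRRR....##.... 
....RRRR....##.... 
.....RRR....##.... 
......RR....#..... 
.......R.......... 
.................. 
.................. 
.................. 
.................. 
turn [0.079 0.024 0.225] min rows 1.3 then shift(new frame) [0. 0. 0.] rows 0.0
turn [0.079 0.024 0.225] min rows 1.3 then shift(new frame) [-1.052  0.313  0.502] rows 2.9439361581628125
```

```bash
python3 - <<'E'
from h import *
a=ctrl.capture("side").astype(int);b=ctrl.capture("top").astype(int)
print(a[273:281,280:297,0]);print(b[263:273,319:331,0]); print("back");print(a[256:261,327:334,0]);print(b[222:231,319:326,0])
for X in([514,36,20],[521,70,20],[509,43,56],[508,41,56]):print(X,proj("side",X),proj("top",X))
E
```

```text
[[230 146 138 136 132 120 109 104  86  69  76  89 105 130 180 226 241]
 [227 195 127 112 101 102 104  86  45  33  62  83  82  85 109 170 231]
 [196 232 119  95  96  95  96  87  57  44  67  81  78  81  74 103 199]
 [163 240 124  88  91  92 103  83  55  36  40  69  73  60  51  56 167]
 [165 231 183  81  87 104 119  93  59  41  37  45  57  39  29  33 145]
 [153 203 235 104  94 106 103  98  60  51  49  41  45  41  26  31 153]
 [153 158 233 153  70  73  78  75  52  56  52  54  51  44  29  82 192]
 [174 130 197 216  82  37  42  50  51  51  54  48  54  45  67 154 243]]
[[143 128 113  97  86  84  88 102 120 141 158 169]
 [112  92  74  60  63  69  65  71  81 111 140 161]
 [ 78  59  43  45  63  69  64  58  66  89 119 148]
 [ 56  37  35  45  62  73  62  56  61  74 101 133]
 [ 49  33  30  48  60  69  64  56  57  66  88 121]
 [ 42  35  30  37  55  57  60  52  55  56  73 107]
 [ 45  29  27  29  36  43  48  49  49  46  68 108]
 [ 53  33  23  22  29  30  37  38  36  45  73 114]
 [ 72  49  34  18  20  25  28  30  29  44  83 127]
 [100  81  57  45  25  27  23  25  38  65 104 145]]
back
[[116  77  61  59  27  33  42]
 [199  87  69  56  44  44  34]
 [237 140 104  78  85  45  24]
 [241 209 108 105 118  77  61]
 [244 239 152 156 166 181 196]]
[[ 79  73  62  53  45  57  75]
 [ 84  75  65  46  44  58  75]
 [ 82  72  63  62  55  58  77]
 [ 74  72  74  74  65  70  84]
 [ 71  72  73  77  75  77  90]
 [ 73  69  74  75  75  84  98]
 [ 87  80  76  78  78  91 100]
 [113 102  85  78  76  83 101]
 [134 124 106  85  71  82  98]]
[514, 36, 20] [292.258 287.407] [327.116 267.906]
[521, 70, 20] [286.012 276.479] [314.215 265.332]
[509, 43, 56] [288.15  276.419] [324.455 267.897]
[508, 41, 56] [288.308 277.2  ] [325.238 268.281]
```

Brightness in the front hole matches the back one, so the red beads there lie in the tray. Carrying on to the rest.

Request:
{"op": "arm_command", "data": {"increments": [{"dr": [0.04,0.012,0.113],"offset": [0,0,0],"hand": -1},{"dr": [0.04,0.012,0.113],"offset": [0,0,0],"hand": -1},{"dr": [0,0,0],"offset": [-0.263,0.078,0.126],"hand": -1},{"dr": [0,0,0],"offset": [-0.263,0.078,0.126],"hand": -1},{"dr": [0,0,0],"offset": [-0.263,0.078,0.126],"hand": -1},{"dr": [0,0,0],"offset": [-0.263,0.078,0.126],"hand": -1},{"dr": [0,0,0],"offset": [0,0,0],"hand": -1},{"dr": [0,0,0],"offset": [0,0,0],"hand": -1}]}}

```text
time_s: 16.65
eef_pos: [515.6, 289.7, 330.6]
ee_rot: [0.174, 0.094, 0.98, -0.016]
force: [-0.2, -0.0, -1.3]
grip_width: 0.199
grip_force: 79.3
```

```bash
python3 - <<'E'
from h import *
s,p,R=state();print(p,s["force"],p+R.apply(TIP));plan(p,R,GP+[0,0,20],GR);plan(p,R,GP+[0,0,4],GR)
# measure the rod in the side view: fit shaft pixels between handle and tip against a prediction
a=ctrl.capture("side").astype(int);bg=cv2.imread("pics/side0.png")[:,:,::-1].astype(int)
t=p+R.apply(TIP);h=p-R.apply([0,0,19]);U1=(h-t)/np.linalg.norm(h-t)
for d in(-6,-3,0,3,20,60,100,140):
    c=proj("side",t+U1*d);n=proj("side",t+U1*(d+1))-c;n/=np.linalg.norm(n);q=np.array([-n[1],n[0]])
    print(d,c,[int(np.abs(a[int(round(y)),int(round(x))]-bg[int(round(y)),int(round(x))]).sum()) for k in range(-7,8) for x,y in[c+q*k]])
E
```

```text
[515.588 289.716 330.58 ] [-0.239 -0.022 -1.266] [628.674 262.905 172.145]
turn [-0.002  0.002 -0.009] min rows 0.1 then shift(new frame) [0.346 0.028 0.906] rows 2.3667635469786403
turn [-0.002  0.002 -0.009] min rows 0.1 then shift(new frame) [0.392 0.028 1.031] rows 2.691808755720731
-6 [275.124 163.314] [7, 3, 5, 3, 3, 3, 6, 15, 9, 13, 5, 4, 1, 4, 8]
-3 [274.391 162.7  ] [3, 6, 6, 3, 5, 6, 7, 7, 27, 2, 25, 10, 1, 14, 5]
0 [273.656 162.083] [5, 7, 8, 5, 4, 4, 5, 83, 225, 132, 25, 36, 13, 4, 4]
3 [272.918 161.464] [3, 2, 3, 3, 2, 5, 78, 245, 225, 240, 182, 101, 10, 10, 13]
20 [268.692 157.92 ] [4, 3, 1, 3, 12, 3, 77, 254, 244, 245, 233, 107, 6, 10, 10]
60 [258.431 149.315] [5, 5, 5, 10, 7, 11, 47, 59, 56, 90, 115, 26, 5, 5, 11]
100 [247.699 140.314] [7, 4, 4, 4, 19, 37, 259, 237, 237, 223, 115, 19, 2, 10, 2]
140 [236.464 130.891] [5, 12, 12, 6, 88, 216, 260, 255, 218, 194, 194, 16, 6, 5, 4]
```

Request:
{"op": "arm_command", "data": {"increments": [{"dr": [0,0,0],"offset": [0.1,0.015,0.27],"hand": -1},{"dr": [0,0,0],"offset": [0.12,0.013,0.32],"hand": -1},{"dr": [0,0,0],"offset": [0.126,0,0.316],"hand": -1},{"dr": [0,0,0],"offset": [0,0,0],"hand": -1},{"dr": [0,0,0],"offset": [0,0,0],"hand": -1}]}}

```text
time_s: 17.2
eef_pos: [514.3, 295.1, 216.9]
ee_rot: [0.175, 0.093, 0.98, -0.015]
force: [0.7, -1.3, -0.7]
grip_width: 0.198
grip_force: 79.0
```

```bash
python3 - <<'E'
from h import *
s,p,R=state();print(p,s["force"]);plan(p,R,GP+[0,0,3],GR)
E
```

```text
[514.338 295.076 216.877] [ 0.652 -1.266 -0.684]
turn [ 0.001  0.005 -0.006] min rows 0.0 then shift(new frame) [ 0.053 -0.014  0.155] rows 0.40138386625486044
```

Request:
{"op": "arm_command", "data": {"increments": [{"dr": [0,0,0],"offset": [0.02,-0.007,0.05],"hand": -1},{"dr": [0,0,0],"offset": [0.018,-0.007,0.05],"hand": -1},{"dr": [0,0,0],"offset": [0.015,0,0.05],"hand": -1},{"dr": [0,0,0],"offset": [0,0,0],"hand": -1},{"dr": [0,0,0],"offset": [0,0,0],"hand": -1}]}}

```text
time_s: 17.7
eef_pos: [514.3, 293.5, 196.0]
ee_rot: [0.174, 0.093, 0.98, -0.016]
force: [-0.2, 1.1, -0.4]
grip_width: 0.197
grip_force: 79.1
```

Request:
{"op": "arm_command", "data": {"increments": [{"dr": [0,0,0],"offset": [0,0,0],"hand": 0.0},{"dr": [0,0,0],"offset": [0,0,0],"hand": 1},{"dr": [0,0,0],"offset": [0,0,0],"hand": 1},{"dr": [0,0,0],"offset": [0,0,0],"hand": 1},{"dr": [0,0,0],"offset": [0,0,0],"hand": 1},{"dr": [0,0,0],"offset": [0,0,0],"hand": 1},{"dr": [0,0,0],"offset": [0,0,0],"hand": 1}]}}

```text
time_s: 18.4
eef_pos: [514.2, 293.4, 195.8]
ee_rot: [0.174, 0.093, 0.98, -0.016]
force: [0.4, -0.8, 0.0]
grip_width: 1.003
grip_force: 0.0
```

Request:
{"op": "arm_command", "data": {"increments": [{"dr": [0,0,0],"offset": [0,0,-0.2],"hand": 1},{"dr": [0,0,0],"offset": [0,0,-0.35],"hand": 1},{"dr": [0,0,0],"offset": [0,0,-0.4],"hand": 1},{"dr": [0,0,0],"offset": [0.3,0,-0.2],"hand": 1},{"dr": [0,0,0],"offset": [0.4,0,0],"hand": 1},{"dr": [0,0,0],"offset": [0.4,0,0],"hand": 1},{"dr": [0,0,0],"offset": [0,0,0],"hand": 1},{"dr": [0,0,0],"offset": [0,0,0],"hand": 1}]}}

```text
time_s: 19.2
eef_pos: [345.4, 325.6, 280.3]
ee_rot: [0.175, 0.092, 0.98, -0.015]
force: [1.6, -0.3, -0.4]
grip_width: 1.003
grip_force: 0.0
```

```bash
python3 - <<'E'
from h import *
s,p,R=state();print(s["time_s"],p,s["force"],s["grip_width"])
# rod now vs start: blue handle masks in both views
for n,bx in(("side",(195,140,60,60)),("top",(195,235,40,45))):
    x,y,w,h=bx
    for im in(cv2.imread(f"pics/{n}0.png")[:,:,::-1].astype(int),ctrl.capture(n).astype(int)):
        c=im[y:y+h,x:x+w];m=(c[:,:,2]>1.5*c[:,:,0])&(c[:,:,2]>50);i,j=np.nonzero(m)
        print(n,m.sum(),j.mean()+x,i.mean()+y,j.min()+x,j.max()+x,i.min()+y,i.max()+y)
reds();redtop()
E
```

```text
19.2 [345.376 325.646 280.252] [ 1.609 -0.273 -0.359] 1.0025260439941412
side 301 222.58471760797343 163.69435215946845 207 238 151 176
side 294 222.0612244897959 164.39455782312925 207 238 152 176
top 132 211.4318181818182 258.0151515151515 204 221 247 268
top 139 212.0791366906475 258.48920863309354 205 221 247 269
redtop [321 225   3   5  12] [321.917 226.917] [613.453  49.095]
```

```bash
python3 -c "
from rig import ctrl
print(ctrl.finish_job())"
```

```text
the job is handed in; nothing more can be done
None
```

I've handed the job in at about 19 s of the 72 s allowed. From the pictures, all three red beads are down in the tray, the three cream beads are still in the sieve, and the rod is back in its rest within about a pixel of where it started; the judge's verdict wasn't shown.

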